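# Pair the upper casts with their lowers on the model rack

### The job

Move the four upper plaster casts from the wire draining rack to the empty near row of the model rack, so that they stand in the same order as the lower casts there: each upper directly in front of the lower it belongs to (adult with adult, child with child, half jaw with half jaw, front section with front section), teeth up, centred in its place and square to the rack, front teeth the same way as its lower's. Set them down without dropping them, plaster chips, and leave the lower casts standing where they are.

Things in the scene. Friction and masses are not known exactly. Their poses are not given: they have to be found in the camera images.
- upper_adult_c (a point): Upper plaster cast, full adult jaw, the largest: base 58 wide (left-right) by 50 long (front-back), horseshoe of 14 teeth. 44 high, teeth up, base front pointed; starts on the wire rack. Point: its centre, 22 above its underside. Axes: z up, x from front teeth to flat back, y across. Grip its sides, 58 apart: flat, upright, normal to y, up to 24 above the underside and 9 either way along x.
- upper_child_c (a point): Upper plaster cast, small child's jaw: base 44 wide by 38 long, horseshoe of 10 teeth. 44 high, teeth up, base front pointed; starts on the wire rack. Point: its centre, 22 above its underside. Axes: z up, x from front teeth to flat back, y across. Grip its sides, 44 apart: flat, upright, normal to y, up to 24 above the underside and 9 either way along x.
- upper_half_c (a point): Upper plaster cast, half jaw (one side only): narrow and long, base 28 wide by 52 long, one nearly straight row of 7 teeth running front to back. 44 high, teeth up, base front pointed; starts on the wire rack. Point: its centre, 22 above its underside. Axes: z up, x from front teeth to flat back, y across. Grip its sides, 28 apart: flat, upright, normal to y, up to 24 above the underside and 9 either way along x.
- upper_front_c (a point): Upper plaster cast, front section: wide and short, base 50 wide by 28 long, one shallow bow of 8 teeth running side to side. 44 high, teeth up, base front pointed; starts on the wire rack. Point: its centre, 22 above its underside. Axes: z up, x from front teeth to flat back, y across. Grip its sides, 50 apart: flat, upright, normal to y, up to 24 above the underside and 9 either way along x.
- lower_adult_c (a point): Lower cast that belongs to the upper of the same shape: full adult jaw, the largest: base 58 wide (left-right) by 50 long (front-back), horseshoe of 14 teeth. Same stone, 44 high, base front round. Loose, stands teeth up in the model rack's far row; stays there. Point: its centre, 22 above its underside. Axes as for the uppers.
- lower_child_c (a point): Lower cast that belongs to the upper of the same shape: small child's jaw: base 44 wide by 38 long, horseshoe of 10 teeth. Same stone, 44 high, base front round. Loose, stands teeth up in the model rack's far row; stays there. Point: its centre, 22 above its underside. Axes as for the uppers.
- lower_half_c (a point): Lower cast that belongs to the upper of the same shape: half jaw (one side only): narrow and long, base 28 wide by 52 long, one nearly straight row of 7 teeth running front to back. Same stone, 44 high, base front round. Loose, stands teeth up in the model rack's far row; stays there. Point: its centre, 22 above its underside. Axes as for the uppers.
- lower_front_c (a point): Lower cast that belongs to the upper of the same shape: front section: wide and short, base 50 wide by 28 long, one shallow bow of 8 teeth running side to side. Same stone, 44 high, base front round. Loose, stands teeth up in the model rack's far row; stays there. Point: its centre, 22 above its underside. Axes as for the uppers.
- model_rack: Fixed aluminium tray, 150 (x) by 380 (y), rubber-lined, two rows of 4 places 92 apart along y. Origin: centre of underside; x across the rows, away from the robot; z up. Casts stand 6 above the origin. Near row (empty) at x = -36, far row (lowers) at x = +36. Only rails along y stand up: x = -74, 0, +74, 4 thick, tops 14, 12, 20 above the origin; ends open.
- drain_rack: Fixed wire draining rack, 64 (x) by 378 (y), where the uppers stand in a row along y, about 92 apart, in any order. Origin: centre of underside; flat wire top 28 above it; x away from the robot, z up.
Mind the look-alikes: they are no part of the job. Leave any green look-alike of the part that bears upper_adult_c alone. What is shaped like the part that bears upper_child_c but green is not meant.

How it is judged (in metres and radians):
At the end, for the whole second after the job is handed in: Each upper stands upright (0.08 rad), still, on the near row's floor: within 13 mm of the row's middle line, 14 mm sideways of its own lower's centre line, turned within 0.22 rad of it and facing the same way. Every lower is upright, within 10 mm of its start (x of upper_adult_c in the frame of model_rack between -0.049 and -0.023 m and z of upper_adult_c in the frame of model_rack between 0.024 and 0.032 m and y of upper_adult_c in the frame of lower_adult_c between -0.014 and 0.014 m and x of lower_adult_c in the frame of upper_adult_c above 0.04 m and angle between the x axis of upper_adult_c and the x axis of lower_adult_c, either way round below 0.22 rad and angle between each of upper_adult_c, lower_adult_c, upper_child_c, lower_child_c, upper_half_c, lower_half_c, upper_front_c, lower_front_c's own z axis and vertical below 0.08 rad and linear speed of each of upper_adult, upper_child, upper_half, upper_front below 0.02 m/s and distance of each of lower_adult_c, lower_child_c, lower_half_c, lower_front_c from where it was at the start of the episode below 0.01 m and x of upper_child_c in the frame of model_rack between -0.049 and -0.023 m and z of upper_child_c in the frame of model_rack between 0.024 and 0.032 m and y of upper_child_c in the frame of lower_child_c between -0.014 and 0.014 m and x of lower_child_c in the frame of upper_child_c above 0.04 m and angle between the x axis of upper_child_c and the x axis of lower_child_c, either way round below 0.22 rad and x of upper_half_c in the frame of model_rack between -0.049 and -0.023 m and z of upper_half_c in the frame of model_rack between 0.024 and 0.032 m and y of upper_half_c in the frame of lower_half_c between -0.014 and 0.014 m and x of lower_half_c in the frame of upper_half_c above 0.04 m and angle between the x axis of upper_half_c and the x axis of lower_half_c, either way round below 0.22 rad and x of upper_front_c in the frame of model_rack between -0.049 and -0.023 m and z of upper_front_c in the frame of model_rack between 0.024 and 0.032 m and y of upper_front_c in the frame of lower_front_c between -0.014 and 0.014 m and x of lower_front_c in the frame of upper_front_c above 0.04 m and angle between the x axis of upper_front_c and the x axis of lower_front_c, either way round below 0.22 rad); the robot touches nothing.
It fails at once if the upper adult cast is dropped (falls more than about 25 mm out of the gripper) (linear speed of upper_adult above 0.65 m/s and contact force between upper_adult and the fingers below 0.02 N).
It fails at once if the upper child cast is dropped (falls more than about 25 mm out of the gripper) (linear speed of upper_child above 0.65 m/s and contact force between upper_child and the fingers below 0.02 N).
It fails at once if the upper half cast is dropped (falls more than about 25 mm out of the gripper) (linear speed of upper_half above 0.65 m/s and contact force between upper_half and the fingers below 0.02 N).
It fails at once if the upper front cast is dropped (falls more than about 25 mm out of the gripper) (linear speed of upper_front above 0.65 m/s and contact force between upper_front and the fingers below 0.02 N).
It also fails if it takes over 83 s, if anything falls off the work surface, if the arm or the gripper's body presses on something with over 40 N, if the wrist force passes 120 N, or if a joint passes its speed limit or range.

### The arm

A 6-joint arm with a two-finger parallel gripper is mounted at the origin on the work surface. World frame = base frame: x ahead of the robot, y to its left, z up, the work surface at z = 0. Lengths are in mm, angles in rad, forces in N, time in s.
With the tool pointing down it reaches from about 400 to 925 mm from the base axis. Payload 12.5 kg.
Tool frame: the origin (TCP) lies midway between the tips of the shut fingers; the grasp point (between the pads) lies 19 mm behind it; z points along the fingers, y is the line along which they close (so a half turn about z gives the same grasp; the last joint's range is limited). The gripper opens to 95 mm and grips with 3 to 60 N. Pads are 20 mm wide; open, the fingers measure 119 mm over their backs; the gripper's body (75 mm by 180 mm) begins 59 mm behind the grasp point.
Start: joints at [1.098, 0.491, 1.559, -0, 1.092, -0.106], TCP at [224.128, 583.449, 214.661] pointing down, gripper open.
Joint ranges: [-3.1, 3.1], [-0.84, 2.19], [0.05, 2.79], [-1.13, 4.28], [0.06, 2.93], [-2.69, 2.69]. Speed limits (rad/s): [2.22, 2.22, 2.79, 3.14, 3.14, 3.14].

### API

Orientations are given as [roll, pitch, yaw] about the fixed x, y, z axes, in that order (R = Rz(yaw) Ry(pitch) Rx(roll)).
In Python, from cell import env gives the robot as it stands.
- The arm moves only by the tool arm_command, never from a script. Its argument "targets" is a list of rows, each a list of 5 numbers: the shift along the tool's x, y, z in mm, then the turn about the tool's z in degrees, then the opening, from 0 (shut) to 1 (fully open). In form: [[tx, ty, tz, roll, fingers], ...]. A call has 1 to 5 rows; each row is the pose to reach, as a shift and turn from the pose commanded when the call began, along the tool's axes at that moment; what a row does not reach only later rows make up. A row lasts 1/10 s, in which the tool goes at most 50 mm and 8.59 degrees, less where a joint would pass 70% of its speed; a pose out of reach is approached as far as the arm can. A call with a gripper value outside its range is refused whole. The fingers move at their own pace and stop on an object; the grip force is fixed at half the most. Time passes only in rows, so rows that repeat a pose let the fingers close. It gives the time, the measured TCP pose, the force, the opening and the grip force at its end, in the units of the state.
- env.state(): the state, without advancing time (a new reading comes with each control period).
- env.read_camera(name): name is "scene" or "top" or "wrist"; returns a dict with "frame" (400x640x3 uint8, red, green, blue), "vertical_fov" (degrees; the focal length in pixels is half the picture's height over the tangent of half this angle, whatever the lens; pixels are square), "cx", "cy" (the principal point, pixels), "world_from_camera" (4x4, takes a point from camera to world coordinates); the wrist camera has in their place "hand_eye" (4x4, takes a point from camera to tool coordinates, whose origin is the TCP and whose axes are the flange's). Camera axes: x right, y down, z forward; pixel columns grow to the right and rows downward; lengths in mm; the calibration is good to about 2 mm. A picture is of the moment at which its call begins: read the wrist's pose just before it. There is no depth.
- env.job_done(): hands the job in; it is judged then, once.
The state is a dict: "t": time; "joints": joint angles; "qvel": joint speeds; "tau": joint torques, N m; "eef_pos": TCP position; "tcp_rot": TCP orientation; "ft_force": force on the tool from outside, world axes, zero at the start; "moment": the same for the moment, N m; "opening": opening from 0.0 (shut) to 1.0 (fully open); "grip_force": force on a finger pad.
Only numpy, scipy, OpenCV 4.12 (cv2) and the standard library are available. Lean on these libraries where they do the work, as an engineer would, in place of code of your own. Each camera call takes 0.05 s, during which the arm holds its last target. There are 200 camera calls.

## Working session

There is one attempt and no reset: what is moved stays moved. The work goes in short steps, Python scripts to look and compute and a tool call to move; the robot and the scene stay as the last step left them, time stands still between calls to the robot, and variables do not carry over. Pictures are saved under pics/ and viewed, at most 14 in all, crops included, and the job is handed in when it is done.

Besides the shell and the picture viewer there is one more tool, called in YAML: its name, and indented under it one key for each argument. arm_command: Moves the arm, as the interface text tells. Its arguments: {"type":"object","properties":{"targets":{"type":"array","items":{"type":"array","items":{"type":"number"}}}},"required":["targets"]}

```bash
mkdir -p pics; ls; python3 - <<'E'
from cell import env
import cv2,numpy as np
s=env.state(); print({k:s[k] for k in('t','eef_pos','tcp_rot','opening','joints')})
for n in('scene','top'):
    c=env.read_camera(n); cv2.imwrite(f'pics/{n}0.png',c['frame'][:,:,::-1])
    print(n,c['vertical_fov'],c['cx'],c['cy'],np.round(c['world_from_camera'],4).tolist())
E
```

```text
pics
{'t': 0.0, 'eef_pos': array([224.0082727 , 583.21582199, 214.06215874]), 'tcp_rot': array([-3.14051030e+00, -1.36564504e-04,  2.77480106e+00]), 'opening': 1.001375655512561, 'joints': array([ 1.09839168e+00,  4.91548782e-01,  1.55946768e+00,  2.44589529e-05,
        1.09166691e+00, -1.05624418e-01])}
scene 46.3833480472317 316.23407513212 199.03496682031417 [[0.5143, 0.6642, -0.5425, 967.7019], [0.8575, -0.3883, 0.3375, -338.2423], [0.0135, -0.6388, -0.7693, 680.0962], [0.0, 0.0, 0.0, 1.0]]
top 42.018032455911374 320.41658342493184 202.11964923531403 [[0.0215, -0.9887, 0.1481, 387.8157], [-0.9998, -0.0208, 0.0065, -43.4225], [-0.0033, -0.1483, -0.9889, 1014.0004], [0.0, 0.0, 0.0, 1.0]]
```

View pics/top0.png

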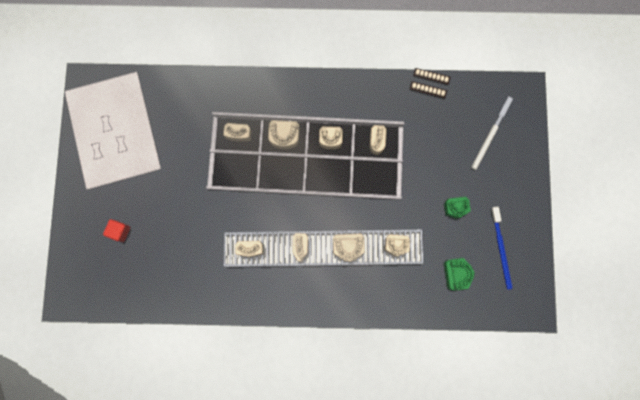

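View pics/scene0.png

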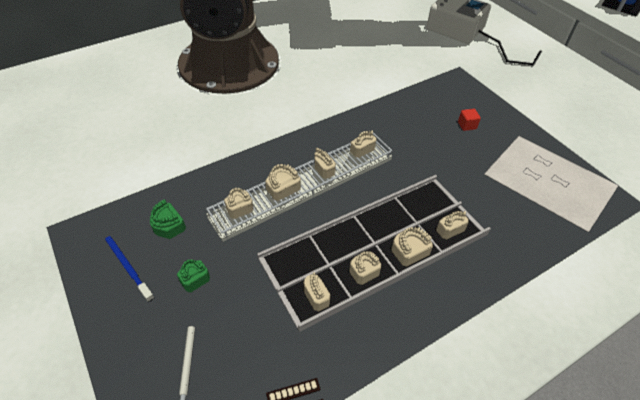

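The top view shows the lowers from left as front (236,131), adult (284,133), child (331,137) and half (377,138). The uppers from left are front (249,249), half (300,248), adult (348,248) and child (397,245). The green look-alikes sit at the right. I'll enlarge the racks next.

```bash
python3 - <<'E'
import cv2,numpy as np
f=cv2.imread('pics/top0.png')
a=cv2.resize(f[105:205,200:420],None,fx=3.6,fy=3.6,interpolation=cv2.INTER_CUBIC)
b=cv2.resize(f[225:275,215:435],None,fx=3.6,fy=3.6,interpolation=cv2.INTER_CUBIC)
cv2.imwrite('pics/c0.png',np.vstack([a,b]))
E
```

```text
(no output)
```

View pics/c0.png

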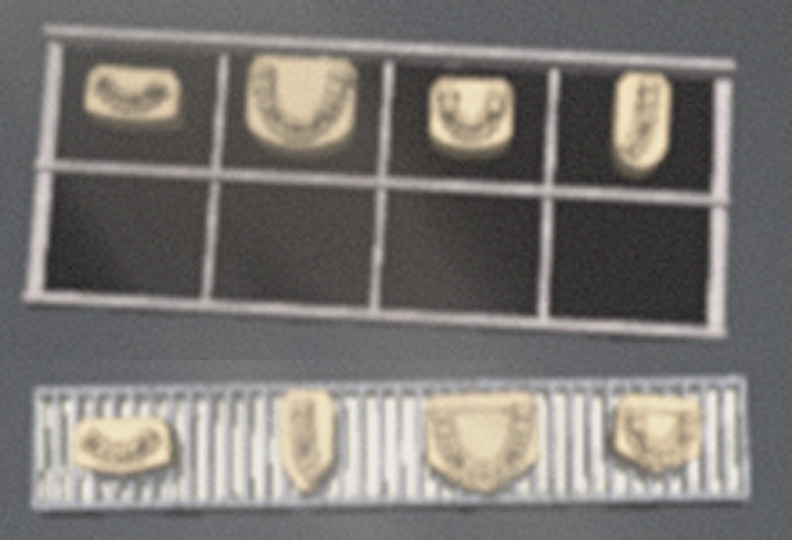

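All eight casts face the robot (front teeth toward −x), so no half-turns are needed. Next I'll fit the poses from the top camera.

```bash
cat > h.py <<'E'
from cell import env
import cv2,numpy as np
from scipy.optimize import minimize
def proj(P,c,T):  # world->pixel
    f=200/np.tan(np.radians(c['vertical_fov'])/2)
    q=(np.asarray(P)-T[:3,3])@T[:3,:3]
    return q[:,:2]/q[:,2:]*f+[c['cx'],c['cy']]
def back(uv,z,c,T):
    f=200/np.tan(np.radians(c['vertical_fov'])/2)
    d=np.c_[(np.asarray(uv,float)-[c['cx'],c['cy']])/f,np.ones(len(uv))]@T[:3,:3].T
    return T[:3,3]+d*((z-T[2,3])/d[:,2])[:,None]
SZ=dict(adult=(58,50),child=(44,38),half=(28,52),front=(50,28))
def hullpts(k,upper,p,z0,top=26):
    w,l=SZ[k]; a,b=l/2,w/2
    if upper: o=[(a,b),(a,-b),(-a+.3*l,-b),(-a,0),(-a+.3*l,b)]
    else:
        t=np.linspace(-1,1,9); o=[(a,b),(a,-b)]+[(-a+.3*l*(1-np.sqrt(1-s*s)),s*b) for s in t]
    o=np.array(o); t=p[2]; R=np.array([[np.cos(t),-np.sin(t)],[np.sin(t),np.cos(t)]])
    xy=o@R.T+p[:2]
    return np.vstack([np.c_[xy,np.full(len(xy),z)] for z in(z0,z0+top)])
def mask(img):
    i=img.astype(int); m=((i[:,:,0]-i[:,:,2])>28)&(i[:,:,0]>90)&(i[:,:,0]>=i[:,:,1]-2)
    return cv2.morphologyEx(m.astype(np.uint8),cv2.MORPH_OPEN,np.ones((2,2)))
def fit(m,c,T,k,upper,p0,z0):
    u=proj([[p0[0],p0[1],z0+25]],c,T)[0]
    n,lab,st,ce=cv2.connectedComponentsWithStats(m)
    ok=[i for i in range(1,n) if st[i,4]>60]
    i=min(ok,key=lambda i:np.hypot(*(ce[i]-u))); mm=(lab==i).astype(np.uint8)
    cs=max(cv2.findContours(mm,0,1)[0],key=len)
    S=8; x0,y0,w,h=cv2.boundingRect(cs); off=np.array([x0-8,y0-8])
    big=np.zeros(((h+16)*S//2,(w+16)*S//2),np.uint8)
    src=cv2.resize(mm[y0-8:y0+h+8,x0-8:x0+w+8]*255,big.shape[::-1],interpolation=cv2.INTER_LINEAR)>127
    def cost(p):
        q=((proj(hullpts(k,upper,p,z0),c,T)-off+.5)*S/2).astype(np.float32)
        r=np.zeros_like(big); cv2.fillConvexPoly(r,cv2.convexHull(q.round().astype(np.int32)),1)
        return 1-(src&(r>0)).sum()/(src|(r>0)).sum()
    s=min((minimize(cost,[p0[0],p0[1],a],method='Nelder-Mead',options=dict(initial_simplex=np.array([p0[0],p0[1],a])+np.array([[0,0,0],[8,0,0],[0,8,0],[0,0,.15]]))) for a in(-.15,0,.15)),key=lambda s:s.fun)
    return s.x,s.fun
E
python3 - <<'E'
from h import *
c=env.read_camera('top'); T=np.array(c['world_from_camera'])
C=np.array([(45,33),(733,65),(27,298),(722,332)])/3.6+[200,105]-.36
w=np.vstack([back(C[:2],20,c,T),back(C[2:],14,c,T)])[:,:2]
o=w.mean(0); a=w[0]-w[1]; b=w[2]-w[3]; y=(a+b); th=np.arctan2(-y[0],y[1])
print('rack',o.round(1),th.round(3),np.hypot(*a),np.hypot(*b),np.hypot(*(w[:2].mean(0)-w[2:].mean(0))))
D=np.array([(33,390),(745,378),(35,508),(748,496)])*1.
D[:,1]-=360; D=D/3.6+[215,225]-.36
w=back(D,28,c,T)[:,:2]; y=w[0]-w[1]+w[2]-w[3]; print('drain',w.mean(0).round(1),np.arctan2(-y[0],y[1]).round(3),np.hypot(*y)/2)
m=mask(c['frame'])
for k,u,px in [('front',0,(236,131)),('adult',0,(284,133)),('child',0,(331,137)),('half',0,(377,138)),('front',1,(249,249)),('half',1,(300,248)),('adult',1,(348,248)),('child',1,(397,245))]:
    z0=28 if u else 6
    p=back([px],z0+25,c,T)[0]
    r,e=fit(m,c,T,k,u,p,z0); print(k,u,r.round(3),round(e,3))
E
```

```text
rack [630.2  -5.6] -0.028 378.5680603800244 376.5803279258562 147.37551536608524
drain [448.7 -43.8] 0.038 374.05888787290996
front 0 [ 6.72017e+02  1.30817e+02 -7.20000e-02] 0.287
adult 0 [6.70278e+02 3.80270e+01 3.90000e-02] 0.159
child 0 [ 6.64539e+02 -5.53260e+01 -5.00000e-03] 0.14
half 0 [ 6.62752e+02 -1.48757e+02  3.00000e-03] 0.127
front 1 [4.41178e+02 9.39840e+01 3.10000e-02] 0.1
half 1 [ 4.44828e+02 -1.76100e+00 -2.80000e-02] 0.103
adult 1 [ 4.47062e+02 -9.25140e+01  2.30000e-02] 0.047
child 1 [ 4.53301e+02 -1.83658e+02 -8.60000e-02] 0.086
```

```bash
cat >> h.py <<'E'
def go(x,y,z,yaw):  # shift in tool axes to TCP target; cast yaw -> tool yaw
    s=env.state(); yaw0=s['tcp_rot'][2]; d=np.array([x,y,z])-s['eef_pos']
    c,si=np.cos(yaw0),np.sin(yaw0)
    t=(yaw+np.pi/2-yaw0)%np.pi-np.pi/2 if False else ((yaw+np.pi-yaw0+np.pi/2)%np.pi-np.pi/2)
    return np.round([d[0]*c+d[1]*si, d[0]*si-d[1]*c, -d[2], -np.degrees(t)],1)
E
python3 -c "
from h import *
print(go(441,94,214,.031))"
```

```text
[-3.780e+02 -3.789e+02  2.000e-01 -2.280e+01]
```

arm_command:
  targets:
    - [-177,-177,0,-23,1]
    - [-177,-177,0,-23,1]
    - [-177,-177,0,-23,1]
    - [-177,-177,0,-23,1]
    - [-177,-177,0,-23,1]

```text
t: 0.65
eef_pos: [325.7, 353.9, 214.6]
tcp_rot: [-3.142, 0.0, -3.106]
ft_force: [0.7, 0.8, 0.3]
opening: 1.004
grip_force: 0.0
```

```bash
python3 -c "
from h import *
print(go(441,94,214,.031),env.state()['eef_pos'])"
```

```text
[-1.060e+02 -2.638e+02  6.000e-01  2.000e-01] [325.70329867 353.90855368 214.5686492 ]
```

arm_command:
  targets:
    - [-86,-240,0,0,1]
    - [-86,-240,0,0,1]
    - [-86,-240,0,0,1]
    - [-86,-240,0,0,1]
    - [-86,-240,0,0,1]

```text
t: 1.15
eef_pos: [418.2, 121.5, 214.8]
tcp_rot: [3.141, 0.0, -3.107]
ft_force: [1.1, 0.1, 0.5]
opening: 0.998
grip_force: 0.0
```

```bash
python3 - <<'E'
from h import *
from scipy.spatial.transform import Rotation as Ro
s=env.state(); print(s['eef_pos'],s['tcp_rot'])
c=env.read_camera('wrist'); cv2.imwrite('pics/w1.png',c['frame'][:,:,::-1])
print(np.array(c['hand_eye']).round(3).tolist(),c['vertical_fov'])
print(go(441,94,214,.031))
E
```

```text
[418.19253478 121.48182965 214.75914012] [ 3.14146747e+00  3.95770508e-04 -3.10688606e+00]
[[0.0, -0.958, -0.288, 81.522], [1.0, -0.0, 0.001, -0.439], [-0.001, -0.288, 0.958, -169.775], [0.0, 0.0, 0.0, 1.0]] 68.4501354750149
[-19.5 -22.9   0.7   0. ]
```

View pics/w1.png

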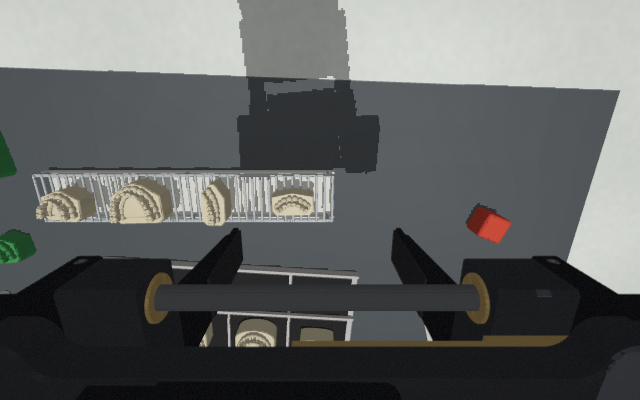

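The wrist view is turned half round. It shows front upper (293,202), half (214,202), adult (140,203) and child (65,205), matching the identities from the top view. I'll cross-check the positions from here.

```bash
cat >> h.py <<'E'
from scipy.spatial.transform import Rotation as Ro
def wrist():
    s=env.state(); c=env.read_camera('wrist'); T=np.eye(4)
    T[:3,:3]=Ro.from_euler('xyz',s['tcp_rot']).as_matrix(); T[:3,3]=s['eef_pos']
    return c,T@np.array(c['hand_eye'])
E
python3 - <<'E'
from h import *
c,T=wrist(); m=mask(c['frame'])
for k,p in dict(front=(441,94),half=(445,-2),adult=(447,-92),child=(453,-184)).items():
    print(k,[np.round(v,3) for v in fit(m,c,T,k,1,p,28)])
# drain rack corners
w=back([(33,176),(333,172),(48,221),(333,221)],28,c,T)[:,:2]; print(w.round(1))
print(go(441,94,120,.031))
E
```

```text
front [array([4.45185e+02, 9.39860e+01, 8.40000e-02]), np.float64(0.381)]
half [array([4.3467e+02, 8.7620e+00, 3.0000e-01]), np.float64(0.819)]
adult [array([ 4.55605e+02, -1.12189e+02, -4.00000e-02]), np.float64(0.543)]
child [array([ 470.519, -204.881,   -1.234]), np.float64(0.798)]
[[ 428.6 -235.4]
 [ 411.8  135.7]
 [ 488.  -230.7]
 [ 476.4  138.8]]
[-20.6 -25.6  94.6  -0.1]
```

arm_command:
  targets:
    - [-22,-26,30,0,1]
    - [-22,-26,65,0,1]
    - [-22,-26,65,0,1]
    - [-22,-26,65,0,1]

```text
t: 1.65
eef_pos: [440.4, 98.8, 149.9]
tcp_rot: [3.141, -0.002, -3.106]
ft_force: [-0.3, 0.0, -0.0]
opening: 0.998
grip_force: 0.0
```

```bash
python3 - <<'E'
from h import *
s=env.state(); print(s['eef_pos'],s['tcp_rot'])
c,T=wrist(); f=np.ascontiguousarray(c['frame'][:,:,::-1])
cv2.imwrite('pics/w2raw.png',f)
for p in hullpts('front',1,(443,94,.03),28): cv2.circle(f,tuple(int(v) for v in proj([p],c,T)[0].round()),2,(0,0,255),1)
cv2.imwrite('pics/w2.png',cv2.resize(f[60:360,160:480],None,fx=2,fy=2))
E
```

```text
[440.40190016  98.77225694 149.93630208] [ 3.14148595e+00 -1.57912275e-03 -3.10647571e+00]
```

View pics/w2.png

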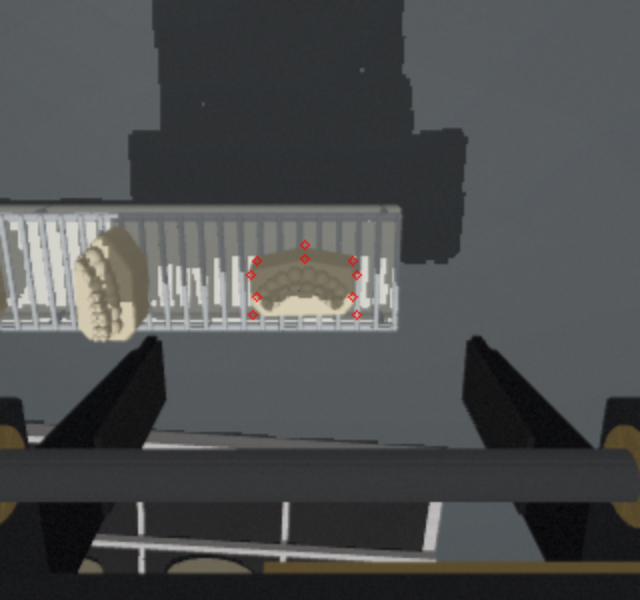

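The overlay at (443, 94, yaw 0.03) fits the front upper well: its sides are at crop columns 252 and 357 and its back edge at row 316. I'll descend and grip.

arm_command:
  targets:
    - [-2.5,-5,40,0,1]
    - [-2.5,-5,80,0,1]
    - [-2.5,-5,105,0,1]
    - [-2.5,-5,118,0,1]
    - [-2.5,-5,118,0,1]

```text
t: 2.2
eef_pos: [443.5, 94.0, 31.6]
tcp_rot: [3.142, -0.001, -3.106]
ft_force: [-1.2, 0.9, 0.2]
opening: 1.0
grip_force: 0.0
```

arm_command:
  targets:
    - [0,0,0,0,0]
    - [0,0,0,0,0]
    - [0,0,0,0,0]
    - [0,0,0,0,0]
    - [0,0,0,0,0]

```text
t: 2.7
eef_pos: [443.6, 93.4, 32.0]
tcp_rot: [3.141, 0.001, -3.107]
ft_force: [0.2, -0.5, -0.7]
opening: 0.633
grip_force: 0.0
```

arm_command:
  targets:
    - [0,0,0,0,0]
    - [0,0,0,0,0]
    - [0,0,0,0,0]
    - [0,0,0,0,0]

```text
t: 3.1
eef_pos: [443.5, 93.3, 31.7]
tcp_rot: [3.142, 0.0, -3.107]
ft_force: [-0.2, -0.2, 5.6]
opening: 0.524
grip_force: 30.0
```

arm_command:
  targets:
    - [0,0,-5,0,0]
    - [0,0,-25,0,0]
    - [0,0,-50,0,0]
    - [0,0,-70,0,0]
    - [0,0,-70,0,0]

```text
t: 3.6
eef_pos: [444.3, 93.4, 103.7]
tcp_rot: [3.141, 0.004, -3.107]
ft_force: [0.6, 0.2, -1.9]
opening: 0.524
grip_force: 30.0
```

```bash
python3 - <<'E'
from h import *
# target for near row from current rack estimate
o=np.array([630.2,-5.6]);t=-.028
R=np.array([[np.cos(t),-np.sin(t)],[np.sin(t),np.cos(t)]])
for k,y in dict(front=138,adult=46,child=-46,half=-138).items(): print(k,(o+R@[-36,y]).round(1),(o+R@[36,y]).round(1))
p=o+R@[-36,138]; print(go(p[0]-60,p[1],150,t),go(p[0],p[1],110,t))
E
```

```text
front [598.1 133.4] [670.  131.3]
adult [595.5  41.4] [667.5  39.4]
child [592.9 -50.6] [664.9 -52.6]
half [ 590.4 -142.5] [ 662.3 -144.6]
[-95.1  36.6 -46.3   3.6] [-155.1   34.6   -6.3    3.6]
```

arm_command:
  targets:
    - [-35,8,0,3.6,0]
    - [-80,17,0,3.6,0]
    - [-125,27,0,3.6,0]
    - [-155,34.6,0,3.6,0]
    - [-155,34.6,0,3.6,0]

```text
t: 4.1
eef_pos: [599.8, 134.0, 100.1]
tcp_rot: [3.141, 0.001, 3.114]
ft_force: [-0.5, 0.6, -1.3]
opening: 0.524
grip_force: 30.0
```

```bash
python3 - <<'E'
from h import *
s=env.state(); print(s['eef_pos'],s['tcp_rot']); print(go(598,133.4,10.5,-.028))
c,T=wrist(); f=np.ascontiguousarray(c['frame'][:,:,::-1])
for p in [(-74,190,14),(0,190,12),(-74,92,14),(0,92,12)]:
    w=np.array([630.2+p[0]+.028*p[1],-5.6+p[1]-.028*p[0],p[2]]); cv2.circle(f,tuple(int(v) for v in proj([w],c,T)[0].round()),3,(0,0,255),1)
cv2.imwrite('pics/w3.png',f)
E
```

```text
[599.83906322 133.97512389 100.0877521 ] [3.14134559e+00 8.36255897e-04 3.11370142e+00]
[ 1.8 -0.6 89.6  0. ]
```

View pics/w3.png

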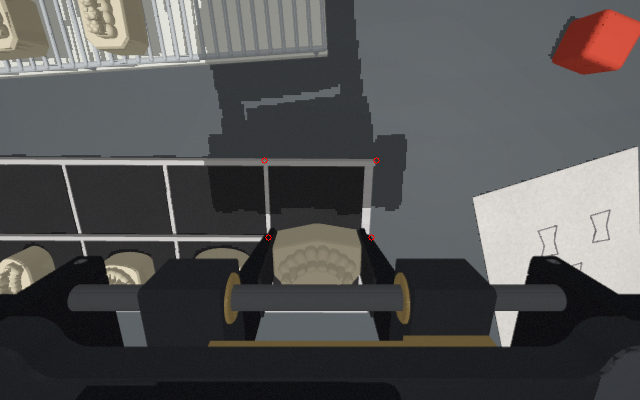

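The cast is held between the fingers, and the rack corner overlay falls on the real rail corners at (376,160) and (264,160). I'll lower it.

arm_command:
  targets:
    - [1.5,-0.5,35,0,0]
    - [1.5,-0.5,65,0,0]
    - [1.5,-0.5,80,0,0]
    - [1.5,-0.5,87,0,0]
    - [1.5,-0.5,89,0,0]

```text
t: 4.65
eef_pos: [595.3, 132.7, 12.4]
tcp_rot: [-3.142, -0.001, 3.113]
ft_force: [-0.3, -0.2, -1.3]
opening: 0.523
grip_force: 30.0
```

arm_command:
  targets:
    - [0,0,0.5,0,0]
    - [0,0,1,0,0]
    - [0,0,1,0,0]

```text
t: 4.95
eef_pos: [596.0, 132.9, 12.5]
tcp_rot: [3.141, 0.001, 3.113]
ft_force: [-0.1, -0.6, -0.5]
opening: 0.528
grip_force: 30.0
```

arm_command:
  targets:
    - [0,0,1,0,0]
    - [0,0,2,0,0]
    - [0,0,2,0,0]

```text
t: 5.25
eef_pos: [595.7, 132.9, 9.8]
tcp_rot: [3.141, 0.0, 3.113]
ft_force: [0.3, -0.5, 0.5]
opening: 0.523
grip_force: 30.0
```

arm_command:
  targets:
    - [0,0,0,0,1]
    - [0,0,0,0,1]
    - [0,0,0,0,1]
    - [0,0,-15,0,1]
    - [0,0,-50,0,1]

```text
t: 5.75
eef_pos: [594.4, 132.7, 58.7]
tcp_rot: [-3.141, -0.004, 3.113]
ft_force: [0.4, 0.4, 0.1]
opening: 0.888
grip_force: 0.0
```

arm_command:
  targets:
    - [0,40,-40,0,1]
    - [0,85,-65,0,1]
    - [0,120,-90,0,1]
    - [-30,140,-120,0,1]
    - [-50,140,-140,0,1]

```text
t: 6.25
eef_pos: [650.3, 274.6, 203.7]
tcp_rot: [3.14, 0.004, 3.117]
ft_force: [0.3, -0.5, 0.1]
opening: 0.997
grip_force: 0.0
```

```bash
python3 - <<'E'
from h import *
s=env.state(); print(s['eef_pos'],s['tcp_rot'])
c,T=wrist(); f=np.ascontiguousarray(c['frame'][:,:,::-1]); cv2.imwrite('pics/w4raw.png',f)
L=dict(front=(670,131.3),adult=(667.5,39.4),child=(664.9,-52.6),half=(662.3,-144.6))
for k,p in L.items():
    for q in hullpts(k,0,(*p,-.028),6): cv2.circle(f,tuple(int(v) for v in proj([q],c,T)[0].round()),1,(0,0,255),-1)
for q in hullpts('front',1,(596,133,-.028),6): cv2.circle(f,tuple(int(v) for v in proj([q],c,T)[0].round()),1,(0,255,0),-1)
cv2.imwrite('pics/w4.png',cv2.resize(f[50:330,100:560],None,fx=1.7,fy=1.7))
E
```

```text
[650.27797168 274.57841338 203.72851779] [3.13989608 0.00375827 3.11665109]
```

View pics/w4.png

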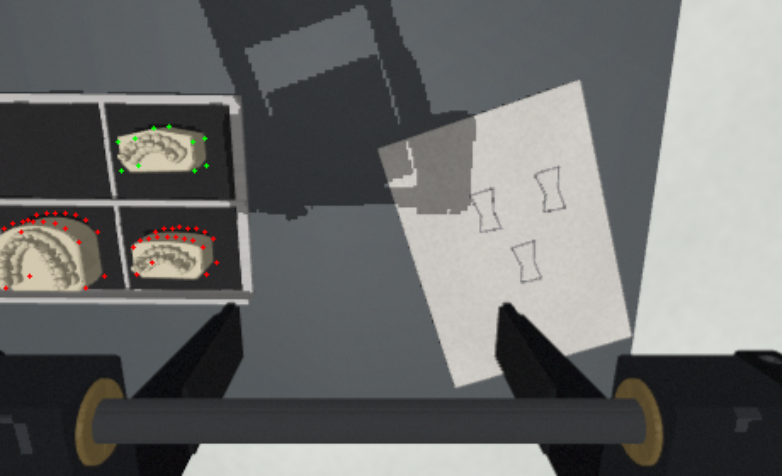

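I moved the wrong way along y, but the view is useful. The front upper stands upright and matches the green overlay, around crop (165,150) beside its lower at (172,255). Next I'll look at the other lowers.

arm_command:
  targets:
    - [0,-250,0,0,1]
    - [0,-250,0,0,1]
    - [0,-250,0,0,1]
    - [0,-250,0,0,1]
    - [0,-250,0,0,1]

```text
t: 6.8
eef_pos: [641.5, 19.4, 200.3]
tcp_rot: [3.142, 0.0, 3.113]
ft_force: [0.5, 0.4, 0.6]
opening: 1.001
grip_force: 0.0
```

```bash
python3 - <<'E'
from h import *
s=env.state(); print(s['eef_pos'],s['tcp_rot'])
c,T=wrist(); f=np.ascontiguousarray(c['frame'][:,:,::-1]); cv2.imwrite('pics/w5raw.png',f)
L=dict(front=(670,131.3),adult=(667.5,39.4),child=(664.9,-52.6),half=(662.3,-144.6))
for k,p in L.items():
    for q in hullpts(k,0,(*p,-.028),6): cv2.circle(f,tuple(int(v) for v in proj([q],c,T)[0].round()),1,(0,0,255),-1)
for k,p in dict(half=(444.8,-1.8,-.028),adult=(447,-92.5,.023),child=(453.3,-183.7,-.086)).items():
    for q in hullpts(k,1,p,28): cv2.circle(f,tuple(int(v) for v in proj([q],c,T)[0].round()),1,(0,0,255),-1)
cv2.imwrite('pics/w5.png',cv2.resize(f[0:340,70:530],None,fx=1.7,fy=1.7))
E
```

```text
[641.50109383  19.41805351 200.26215438] [3.14153157e+00 2.04955961e-04 3.11331057e+00]
```

View pics/w5.png

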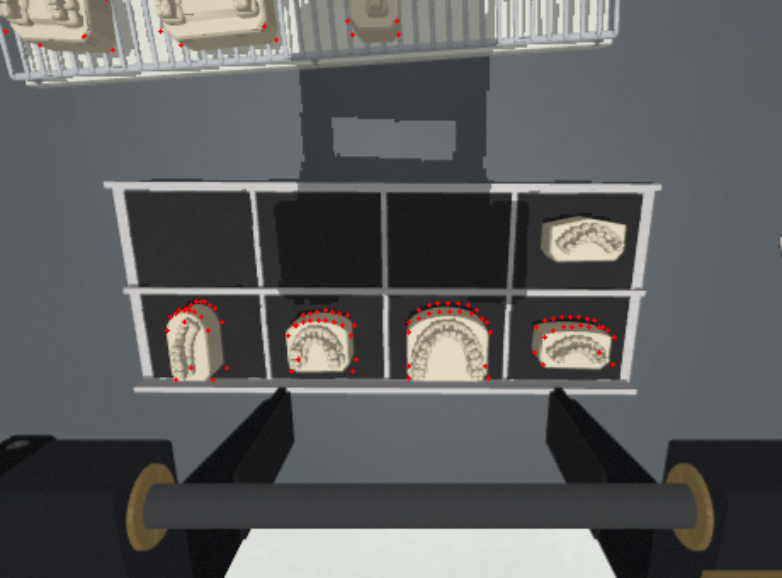

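The lowers sit at nominal places (overlay within about 3 mm), the front upper is well placed, and the overlays on the visible uppers agree. Next is the adult.

```bash
python3 -c "
from h import *
print(go(447,-92.5,130,.023))"
```

```text
[ 191.1 -111.4   70.2   -3.1]
```

arm_command:
  targets:
    - [191,-111,70,-3.1,1]
    - [191,-111,70,-3.1,1]
    - [191,-111,70,-3.1,1]
    - [191,-111,70,-3.1,1]
    - [191,-111,70,-3.1,1]

```text
t: 7.35
eef_pos: [444.9, -84.6, 129.4]
tcp_rot: [3.141, -0.001, -3.117]
ft_force: [0.2, 0.3, -0.2]
opening: 1.002
grip_force: 0.0
```

```bash
python3 - <<'E'
from h import *
s=env.state(); print(s['eef_pos'],s['tcp_rot'])
c,T=wrist(); f=np.ascontiguousarray(c['frame'][:,:,::-1])
for k,p in dict(half=(444.8,-1.8,-.028),adult=(447,-92.5,.023),child=(453.3,-183.7,-.086)).items():
    for q in hullpts(k,1,p,28): cv2.circle(f,tuple(int(v) for v in proj([q],c,T)[0].round()),2,(0,0,255),-1)
cv2.imwrite('pics/w6.png',cv2.resize(f[100:360,80:560],None,fx=1.6,fy=1.6))
print(go(447,-92.5,32,.023))
E
```

```text
[444.88818118 -84.56903244 129.39269328] [ 3.14112291e+00 -1.33133328e-03 -3.11659818e+00]
[-4.9 -7.5 96.3  0.1]
```

View pics/w6.png

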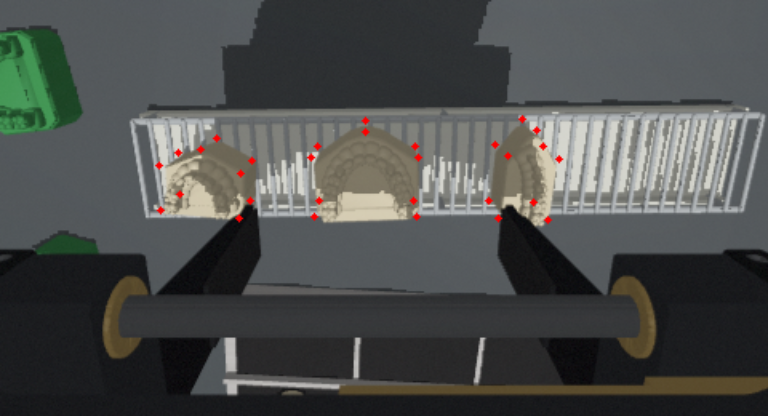

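The overlay fits the adult to within about 2 mm: its sides are at crop columns 316 and 419, and its back edge at row 221 puts it about 2 mm further in x. I'll grip it.

arm_command:
  targets:
    - [-6.5,-8,20,0,1]
    - [-6.5,-8,55,0,1]
    - [-6.5,-8,85,0,1]
    - [-6.5,-8,97,0,0.9]
    - [-6.5,-8,97,0,0]

```text
t: 7.9
eef_pos: [454.1, -91.7, 31.6]
tcp_rot: [3.14, -0.003, -3.116]
ft_force: [0.1, 0.8, 0.1]
opening: 0.886
grip_force: 0.0
```

arm_command:
  targets:
    - [0,0,0,0,0]
    - [0,0,0,0,0]
    - [0,0,0,0,0]
    - [0,0,0,0,0]
    - [0,0,0,0,0]

```text
t: 8.4
eef_pos: [455.5, -92.0, 33.5]
tcp_rot: [-3.141, 0.001, -3.116]
ft_force: [-0.4, 0.2, 8.2]
opening: 0.61
grip_force: 29.8
```

arm_command:
  targets:
    - [0,0,0,0,0]
    - [0,0,0,0,0]
    - [0,0,0,0,0]

```text
t: 8.7
eef_pos: [455.5, -92.0, 33.5]
tcp_rot: [-3.141, 0.001, -3.116]
ft_force: [-1.6, 1.0, 7.7]
opening: 0.61
grip_force: 29.8
```

arm_command:
  targets:
    - [0,0,-5,0,0]
    - [0,0,-25,0,0]
    - [0,0,-50,0,0]
    - [0,0,-75,0,0]
    - [0,0,-75,0,0]

```text
t: 9.2
eef_pos: [456.2, -92.3, 110.4]
tcp_rot: [-3.14, 0.005, -3.116]
ft_force: [0.7, 0.6, -1.7]
opening: 0.611
grip_force: 29.8
```

```bash
python3 - <<'E'
from h import *
s=env.state(); print(s['eef_pos'],s['opening'])
c,T=wrist(); print(go(602,40.5,105,-.028))
f=np.ascontiguousarray(c['frame'][:,:,::-1]);x,y,z=s['eef_pos']
for q in hullpts('adult',1,(x-6.5,y,.025),z-5.5): cv2.circle(f,tuple(int(v) for v in proj([q],c,T)[0].round()),2,(0,0,255),-1)
cv2.imwrite('pics/w7.png',cv2.resize(f[150:320,170:470],None,fx=2,fy=2))
E
```

```text
[456.22141475 -92.27697684 110.37824249] 0.6109542798847316
[-149.7  128.8    3.9    3.1]
```

View pics/w7.png

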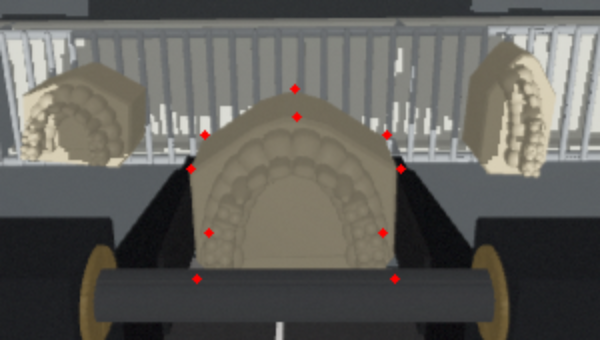

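The held adult is upright, and its tip at crop (295,92) puts its centre about 5–6 mm toward the robot from the TCP. I'll carry it over and allow for that.

arm_command:
  targets:
    - [-25,22,0,3.1,0]
    - [-60,52,0,3.1,0]
    - [-95,82,0,3.1,0]
    - [-130,112,0,3.1,0]
    - [-149,129,0,3.1,0]

```text
t: 9.75
eef_pos: [602.3, 43.2, 106.2]
tcp_rot: [3.141, -0.001, 3.115]
ft_force: [-1.0, -1.0, -1.7]
opening: 0.611
grip_force: 29.8
```

arm_command:
  targets:
    - [0,0,15,0,0]
    - [0,0,45,0,0]
    - [0,0,70,0,0]
    - [0,0,80,0,0]
    - [0,0,80,0,0]

```text
t: 10.25
eef_pos: [599.8, 40.9, 25.7]
tcp_rot: [3.141, -0.003, 3.113]
ft_force: [0.2, -0.3, 0.2]
opening: 0.607
grip_force: 29.8
```

```bash
python3 -c "
from h import *
print(go(601,40.5,12,-.028),env.state()['ft_force'])"
```

```text
[-1.2 -0.3 13.7 -0. ] [ 0.2046131  -0.3365925   0.15673568]
```

arm_command:
  targets:
    - [-1,0,8,0,0]
    - [-1,0,12,0,0]
    - [-1,0,13,0,0]
    - [-1,0,13,0,0]

```text
t: 10.65
eef_pos: [601.9, 40.8, 15.0]
tcp_rot: [3.142, 0.001, 3.113]
ft_force: [-0.3, 0.3, -1.8]
opening: 0.61
grip_force: 29.8
```

arm_command:
  targets:
    - [0,0,0.5,0,0]
    - [0,0,1,0,0]
    - [0,0,1,0,0]

```text
t: 10.95
eef_pos: [601.8, 40.9, 13.8]
tcp_rot: [3.142, 0.0, 3.113]
ft_force: [0.0, -0.2, -1.1]
opening: 0.614
grip_force: 29.8
```

arm_command:
  targets:
    - [0,0,1,0,0]
    - [0,0,2,0,0]
    - [0,0,2,0,0]

```text
t: 11.25
eef_pos: [601.8, 40.8, 11.6]
tcp_rot: [3.142, 0.0, 3.113]
ft_force: [0.3, 0.3, -0.9]
opening: 0.608
grip_force: 29.8
```

arm_command:
  targets:
    - [0,0,0.5,0,0]
    - [0,0,1,0,0]
    - [0,0,1,0,0]

```text
t: 11.55
eef_pos: [601.8, 40.8, 11.5]
tcp_rot: [3.142, 0.0, 3.113]
ft_force: [-2.6, -0.0, 10.9]
opening: 0.611
grip_force: 29.8
```

Contact. I'll release and go back for the child.

arm_command:
  targets:
    - [0,0,0,0,0.9]
    - [0,0,0,0,0.9]
    - [0,0,0,0,0.9]
    - [0,0,-15,0,0.9]
    - [0,0,-55,0,0.9]

```text
t: 12.05
eef_pos: [600.3, 40.9, 64.3]
tcp_rot: [3.141, -0.005, 3.113]
ft_force: [0.9, 0.3, 0.7]
opening: 0.893
grip_force: 0.0
```

arm_command:
  targets:
    - [0,0,-50,0,1]
    - [50,-40,-80,0,1]
    - [80,-80,-80,0,1]
    - [110,-110,-80,0,1]
    - [120,-130,-80,0,1]

```text
t: 12.55
eef_pos: [475.8, -86.7, 147.1]
tcp_rot: [-3.141, 0.001, 3.113]
ft_force: [0.2, -0.4, -0.7]
opening: 1.002
grip_force: 0.0
```

```bash
python3 -c "
from h import *
print(go(453,-183.5,125,-.08),env.state()['eef_pos'])"
```

```text
[ 20.  -97.4  22.1   3. ] [475.7896238  -86.7383987  147.11072715]
```

arm_command:
  targets:
    - [20,-97,22,3,1]
    - [20,-97,22,3,1]
    - [20,-97,22,3,1]
    - [20,-97,22,3,1]
    - [20,-97,22,3,1]

```text
t: 13.05
eef_pos: [455.6, -181.5, 124.2]
tcp_rot: [-3.142, 0.001, 3.061]
ft_force: [0.5, 0.9, -0.2]
opening: 0.996
grip_force: 0.0
```

```bash
python3 - <<'E'
from h import *
s=env.state(); print(s['eef_pos'],s['tcp_rot'])
c,T=wrist(); f=np.ascontiguousarray(c['frame'][:,:,::-1])
for k,p in dict(child=(453.3,-183.7,-.08)).items():
    for q in hullpts(k,1,p,28): cv2.circle(f,tuple(int(v) for v in proj([q],c,T)[0].round()),1,(0,0,255),-1)
cv2.imwrite('pics/w8.png',cv2.resize(f[130:290,200:440],None,fx=3,fy=3))
print(go(453,-183.5,32,-.08))
E
```

```text
[ 455.64663404 -181.48628644  124.23361875] [-3.14156259e+00  5.69441692e-04  3.06138746e+00]
[ 2.6 -2.6 92.2  0. ]
```

View pics/w8.png

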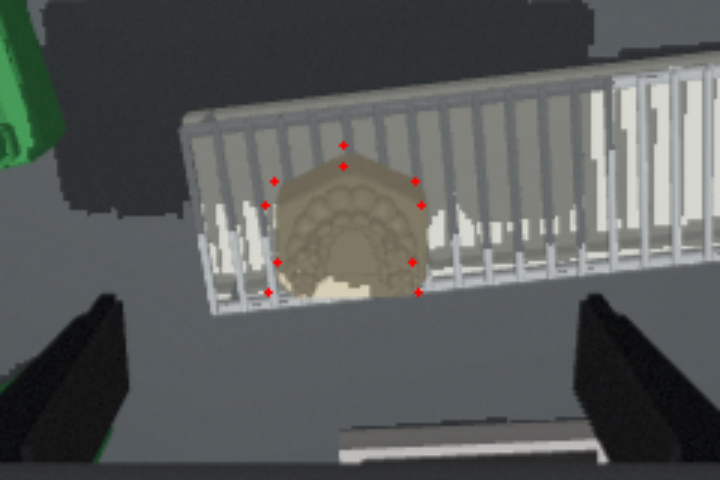

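The child spans crop columns 276–427, so it is about 2.5 mm right of the overlay, almost exactly under the TCP. I'll descend straight down.

arm_command:
  targets:
    - [0.5,0,25,0,1]
    - [0.5,0,60,0,1]
    - [0.5,0,82,0,0.9]
    - [0.5,0,92,0,0.8]
    - [0.5,0,92,0,0]

```text
t: 13.6
eef_pos: [455.0, -181.1, 31.1]
tcp_rot: [3.141, -0.001, 3.063]
ft_force: [0.4, -0.7, -0.2]
opening: 0.803
grip_force: 0.0
```

arm_command:
  targets:
    - [0,0,0,0,0]
    - [0,0,0,0,0]
    - [0,0,0,0,0]
    - [0,0,0,0,0]
    - [0,0,0,0,0]

```text
t: 14.1
eef_pos: [455.2, -182.2, 32.2]
tcp_rot: [-3.141, 0.001, 3.061]
ft_force: [-0.1, 0.8, 7.5]
opening: 0.463
grip_force: 30.0
```

arm_command:
  targets:
    - [0,0,0,0,0]
    - [0,0,0,0,0]
    - [0,0,0,0,0]

```text
t: 14.4
eef_pos: [455.1, -182.2, 32.2]
tcp_rot: [-3.141, 0.001, 3.061]
ft_force: [-0.2, 1.6, 7.0]
opening: 0.461
grip_force: 30.0
```

arm_command:
  targets:
    - [0,0,-5,0,0]
    - [0,0,-25,0,0]
    - [0,0,-50,0,0]
    - [0,0,-75,0,0]
    - [0,0,-75,0,0]

```text
t: 14.9
eef_pos: [455.9, -182.7, 109.3]
tcp_rot: [-3.14, 0.004, 3.061]
ft_force: [0.2, -0.3, -0.8]
opening: 0.461
grip_force: 30.0
```

```bash
python3 -c "
from h import *
print(go(593.5,-51.5,105,-.028),env.state()['eef_pos'])"
```

```text
[-126.6  141.8    4.3   -3. ] [ 455.92923254 -182.66682532  109.31362879]
```

arm_command:
  targets:
    - [-20,23,0,-3,0]
    - [-51,57,0,-3,0]
    - [-82,92,0,-3,0]
    - [-112,126,0,-3,0]
    - [-126.5,142,0,-3,0]

```text
t: 15.4
eef_pos: [594.1, -48.2, 105.6]
tcp_rot: [3.141, -0.0, 3.115]
ft_force: [0.2, -0.3, -1.0]
opening: 0.463
grip_force: 30.0
```

arm_command:
  targets:
    - [0,0,15,0,0]
    - [0,0,45,0,0]
    - [0,0,70,0,0]
    - [0,0,82,0,0]
    - [0,0,82,0,0]

```text
t: 15.9
eef_pos: [591.5, -50.6, 22.8]
tcp_rot: [3.141, -0.003, 3.113]
ft_force: [0.0, -0.2, -1.0]
opening: 0.461
grip_force: 30.0
```

```bash
python3 -c "
from h import *
print(go(593.5,-51.5,10.2,-.028),env.state()['ft_force'])"
```

```text
[-2.1 -0.8 12.6 -0. ] [ 0.01446587 -0.21625742 -0.97917663]
```

arm_command:
  targets:
    - [0,-0.5,7,0,0]
    - [0,-0.5,10,0,0]
    - [0,-0.5,11,0,0]
    - [0,-0.5,11.5,0,0]
    - [0,-0.5,11.5,0,0]

```text
t: 16.4
eef_pos: [592.6, -51.2, 13.5]
tcp_rot: [-3.142, 0.001, 3.113]
ft_force: [-0.4, 0.7, -0.5]
opening: 0.46
grip_force: 30.0
```

arm_command:
  targets:
    - [0,0,0.5,0,0]
    - [0,0,1,0,0]
    - [0,0,1,0,0]

```text
t: 16.7
eef_pos: [592.4, -51.2, 12.1]
tcp_rot: [3.142, 0.0, 3.113]
ft_force: [-0.3, 1.1, -1.5]
opening: 0.463
grip_force: 30.0
```

arm_command:
  targets:
    - [0,0,1,0,0]
    - [0,0,1.5,0,0]
    - [0,0,2,0,0]
    - [0,0,2,0,0]

```text
t: 17.1
eef_pos: [592.4, -51.2, 10.3]
tcp_rot: [3.142, 0.0, 3.113]
ft_force: [-1.7, 1.2, 2.0]
opening: 0.459
grip_force: 30.0
```

arm_command:
  targets:
    - [0,0,0,0,0.8]
    - [0,0,0,0,0.8]
    - [0,0,0,0,0.8]
    - [0,0,-15,0,0.8]
    - [0,0,-55,0,0.8]

```text
t: 17.6
eef_pos: [591.0, -51.0, 63.9]
tcp_rot: [3.141, -0.005, 3.113]
ft_force: [0.4, -0.8, 0.4]
opening: 0.785
grip_force: 0.0
```

arm_command:
  targets:
    - [0,0,-45,0,0.8]
    - [45,15,-60,0,0.8]
    - [90,30,-60,0,0.8]
    - [135,45,-60,0,0.8]
    - [146,54,-60,0,0.8]

```text
t: 18.1
eef_pos: [443.9, 8.0, 126.2]
tcp_rot: [3.141, -0.001, 3.114]
ft_force: [0.8, -0.6, -0.7]
opening: 0.797
grip_force: 0.0
```

arm_command:
  targets:
    - [0,0,0,0,0.8]
    - [0,0,0,0,0.8]

```text
t: 18.3
eef_pos: [449.6, 6.6, 125.9]
tcp_rot: [-3.141, 0.002, 3.114]
ft_force: [-0.5, -0.4, -0.5]
opening: 0.796
grip_force: 0.0
```

```bash
python3 - <<'E'
from h import *
s=env.state(); print(s['eef_pos'],s['tcp_rot'])
c,T=wrist(); f=np.ascontiguousarray(c['frame'][:,:,::-1])
for k,p in dict(half=(446,-1.8,-.028)).items():
    for q in hullpts(k,1,p,28): cv2.circle(f,tuple(int(v) for v in proj([q],c,T)[0].round()),1,(0,0,255),-1)
cv2.imwrite('pics/w9.png',cv2.resize(f[130:290,200:440],None,fx=3,fy=3))
print(go(446,-1.8,32,-.028))
E
```

```text
[449.59084568   6.63535871 125.87524448] [-3.14137392e+00  2.31748176e-03  3.11383303e+00]
[ 3.4 -8.4 93.5 -0. ]
```

View pics/w9.png

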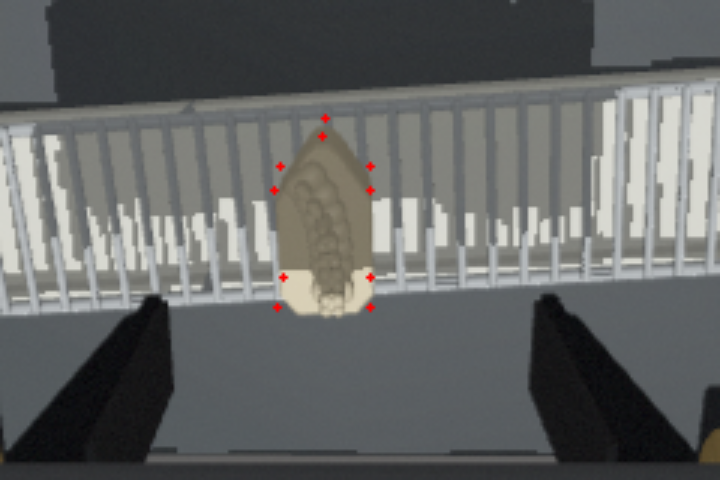

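The half's sides (276, 372) match the overlay, and its back edge is about 2 mm further out, so its centre is about (448, −1.6). I'll grip it.

arm_command:
  targets:
    - [1.5,-8.3,20,0,0.8]
    - [1.5,-8.3,55,0,0.8]
    - [1.5,-8.3,82,0,0.75]
    - [1.5,-8.3,93,0,0.7]
    - [1.5,-8.3,93,0,0.6]

```text
t: 18.85
eef_pos: [446.5, -1.7, 30.9]
tcp_rot: [3.141, -0.002, 3.113]
ft_force: [-0.2, 0.3, 1.1]
opening: 0.666
grip_force: 0.0
```

arm_command:
  targets:
    - [0,0,0,0,0]
    - [0,0,0,0,0]
    - [0,0,0,0,0]
    - [0,0,0,0,0]
    - [0,0,0,0,0]

```text
t: 19.35
eef_pos: [446.5, -1.4, 32.7]
tcp_rot: [-3.142, 0.001, 3.114]
ft_force: [-0.4, -0.0, 7.2]
opening: 0.294
grip_force: 29.9
```

arm_command:
  targets:
    - [0,0,0,0,0]
    - [0,0,0,0,0]
    - [0,0,0,0,0]
    - [0,0,0,0,0]

```text
t: 19.75
eef_pos: [446.5, -1.4, 32.7]
tcp_rot: [-3.142, 0.001, 3.113]
ft_force: [-1.6, 0.3, 7.9]
opening: 0.295
grip_force: 29.9
```

arm_command:
  targets:
    - [0,0,-5,0,0]
    - [0,0,-25,0,0]
    - [0,0,-50,0,0]
    - [0,0,-75,0,0]
    - [0,0,-75,0,0]

```text
t: 20.25
eef_pos: [447.3, -1.5, 109.7]
tcp_rot: [-3.141, 0.005, 3.114]
ft_force: [1.0, 0.6, -1.5]
opening: 0.292
grip_force: 29.9
```

```bash
python3 -c "
from h import *
print(go(589.5,-145,105,-.028),env.state()['eef_pos'])"
```

```text
[-146.1 -139.5    4.7   -0. ] [447.34842222  -1.48711932 109.67791775]
```

arm_command:
  targets:
    - [-25,-24,0,0,0]
    - [-58,-56,0,0,0]
    - [-92,-88,0,0,0]
    - [-126,-121,0,0,0]
    - [-146,-139.5,0,0,0]

```text
t: 20.75
eef_pos: [589.9, -147.4, 106.0]
tcp_rot: [-3.141, 0.0, 3.112]
ft_force: [-0.7, 0.7, -0.5]
opening: 0.296
grip_force: 29.9
```

arm_command:
  targets:
    - [0,0,15,0,0]
    - [0,0,45,0,0]
    - [0,0,70,0,0]
    - [0,0,84,0,0]
    - [0,0,84,0,0]

```text
t: 21.25
eef_pos: [587.2, -144.6, 20.9]
tcp_rot: [3.14, -0.004, 3.113]
ft_force: [-0.9, -0.1, 0.7]
opening: 0.293
grip_force: 29.9
```

arm_command:
  targets:
    - [0,0,3,0,0]
    - [0,0,6,0,0]
    - [0,0,9,0,0]
    - [0,0,9,0,0]

```text
t: 21.65
eef_pos: [588.4, -145.0, 14.3]
tcp_rot: [-3.142, 0.0, 3.113]
ft_force: [0.1, 0.7, -0.4]
opening: 0.293
grip_force: 29.9
```

arm_command:
  targets:
    - [0,0,1,0,0]
    - [0,0,2,0,0]
    - [0,0,2.5,0,0]
    - [0,0,2.5,0,0]

```text
t: 22.05
eef_pos: [588.3, -144.9, 11.6]
tcp_rot: [3.141, 0.0, 3.113]
ft_force: [0.4, -0.0, -0.9]
opening: 0.293
grip_force: 29.9
```

arm_command:
  targets:
    - [0,0,0.5,0,0]
    - [0,0,1,0,0]
    - [0,0,1,0,0]

```text
t: 22.35
eef_pos: [588.3, -144.9, 10.8]
tcp_rot: [3.142, 0.0, 3.113]
ft_force: [-0.9, 0.3, 1.7]
opening: 0.294
grip_force: 29.9
```

Contact. I'll release, retreat and check all the casts.

arm_command:
  targets:
    - [0,0,0,0,0.6]
    - [0,0,0,0,0.6]
    - [0,0,0,0,0.6]
    - [0,0,-15,0,0.6]
    - [0,0,-55,0,0.6]

```text
t: 22.85
eef_pos: [586.9, -144.5, 64.3]
tcp_rot: [3.14, -0.005, 3.113]
ft_force: [-1.1, 0.0, 0.1]
opening: 0.593
grip_force: 0.0
```

arm_command:
  targets:
    - [0,0,-50,0,0.6]
    - [-20,40,-90,0,0.6]
    - [-40,80,-120,0,0.6]
    - [-50,120,-145,0,0.6]
    - [-50,150,-145,0,0.6]

```text
t: 23.35
eef_pos: [644.1, 5.0, 215.2]
tcp_rot: [-3.141, 0.006, 3.113]
ft_force: [0.5, 0.1, -0.2]
opening: 0.599
grip_force: 0.0
```

arm_command:
  targets:
    - [0,0,0,0,0.6]
    - [0,0,0,0,0.6]
    - [0,0,0,0,0.6]

```text
t: 23.65
eef_pos: [642.1, 2.8, 210.7]
tcp_rot: [-3.142, -0.0, 3.113]
ft_force: [-0.9, 0.1, 0.3]
opening: 0.6
grip_force: 0.0
```

```bash
python3 - <<'E'
from h import *
s=env.state(); print(s['eef_pos'],s['tcp_rot'],s['ft_force'])
c,T=wrist(); f=np.ascontiguousarray(c['frame'][:,:,::-1])
o=np.array([630.2,-5.6]);t=-.028
R=np.array([[np.cos(t),-np.sin(t)],[np.sin(t),np.cos(t)]])
for k,y in dict(front=138,adult=46,child=-46,half=-138).items():
  for u,x in((1,-36),(0,36)):
    for q in hullpts(k,u,(*(o+R@[x,y]),t),6): cv2.circle(f,tuple(int(v) for v in proj([q],c,T)[0].round()),1,(0,0,255),-1)
cv2.imwrite('pics/w10.png',cv2.resize(f[60:320,70:530],None,fx=1.7,fy=1.7))
E
```

```text
[642.12368548   2.78254623 210.73098221] [-3.14150577e+00 -3.90791653e-04  3.11289426e+00] [-0.90233942  0.12389421  0.26700755]
```

View pics/w10.png

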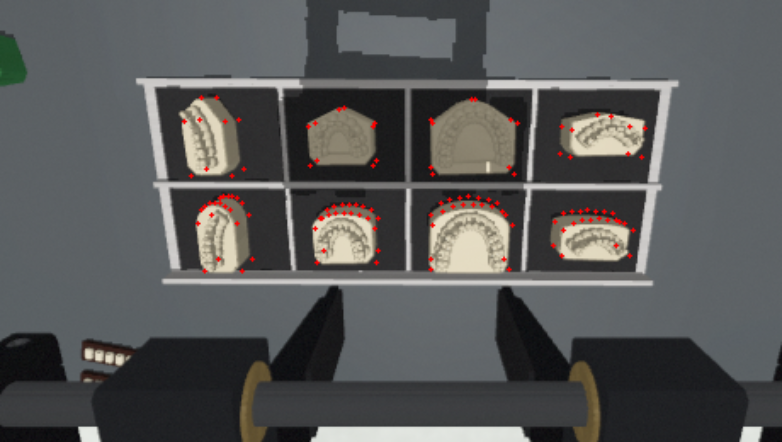

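All four uppers stand upright, each in front of its matching lower and facing the robot. They sit on the nominal overlays to within about 3 mm, and the lowers are in place. I'll hand the job in.

```bash
python3 -c "
from cell import env
print(env.job_done())"
```

```text
the job is handed in; nothing more can be done
None
```

I moved all four upper casts to the near row, each standing in front of its matching lower and facing the same way, and handed the job in at about 24 s; the last wrist picture showed every upper within about 3 mm of its place, but the hand-in returned no verdict.

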